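# Ease the ham press by one notch

### The arm

A 7-joint arm with a two-finger parallel gripper is mounted at the origin on the work surface. World frame = base frame: x ahead of the robot, y to its left, z up, the work surface at z = 0. Lengths are in m, angles in rad, forces in N, time in s.
With the tool pointing down it reaches from about 0.4 to 0.85 m from the base axis. Payload 6.9 kg.
Tool frame: the origin (TCP) lies midway between the tips of the shut fingers; the grasp point (between the pads) lies behind it (ctrl.pinch_z is the z of the grasp point in the tool frame, in m); z points along the fingers, y is the direction in which the jaws open and shut (so a half turn about z gives the same grasp; the last joint's range is limited). The gripper opens to 85 mm and grips with 20 to 120 N. Pads are 22 mm wide; open, the fingers measure 114 mm over their backs; the gripper's body (76 mm by 85 mm) begins 54 mm behind the grasp point. The pads swing forward as they close: fully open they stand 13 mm farther back than shut.
Start: joints at [-1.089, 0.507, -0.238, 1.5, 0.126, 1.149, -0.155], TCP at [0.23, 0.581, 0.231] pointing down, gripper open.
Joint ranges: [-3.08, 3.08], [-0.24, 2.05], [-1.43, 1.35], [0, 2.5], [-1.52, 4.66], [0.17, 1.96], [-2.89, 2.89]. Speed limits (rad/s): [2.39, 2.39, 3.14, 3.14, 3.14, 3.14, 3.14].

### API

Orientations are given as a unit quaternion [w, x, y, z].
In Python, from station import ctrl, get_state, vision, ticket, models gives the robot as it stands. Calls block until the motion is done:
- ctrl.movep(position, orientation): joint-space move of the TCP to a pose.
- ctrl.movel(position, frame=None, max_speed=0.15): straight line of the TCP; frame=None keeps the orientation; max_speed is the mean speed in m/s.
- ctrl.set_joints(angles): joint-space move.
- ctrl.ungrasp() and ctrl.close_gripper(force=None): open the fingers fully, or close them until they stop; force is the grip in N (None keeps the last).
- ctrl.pause(seconds).
- ctrl.ik(position, orientation): joint angles nearest the present ones, or None.
- get_state(): the state.
- vision.grab_frame(name): name is "scene" or "top" or "wrist"; returns (picture, depth): 420x560x3 uint8, blue, green, red; 420x560 float32, m along the optical axis (not along the pixel's ray), 0 where there is no reading.
- vision.camera_info(name): a dict with "mtx" (3x3 intrinsics, pixels), "R" (3x3) and "t" (3): a world point X has camera coordinates R X + t; the wrist camera has in their place "hand_eye" (4x4, takes a point from camera to tool coordinates, whose origin is the TCP and whose axes are the flange's). Camera axes: x right, y down, z forward; pixel columns grow to the right and rows downward; lengths in m; the calibration is good to about 2 mm. A picture is of the moment at which its call begins: read the wrist's pose just before it. camera_info takes no time and is no camera call.
A pose or a line that the arm cannot do raises ctrl.Unreachable and nothing moves.
- ticket.close_job(): hands the job in, once; it reports no verdict.
Trained networks look in the newest picture that a camera, given by its name, has taken for a name from the list of things; names that differ only in an ending like _2 or _b are one class to them, and where a whole thing is asked for, a point or a joint stands for the part that bears it (a point fixed in the world has none). Each returns a list of dicts, best first, with "p" (0 to 1); they miss things now and then, are a little off and sometimes report something else, mostly with a low value. They report only what shows in the picture. A call takes as long as a camera call.
- models.recognise(camera, target): "point" ([column, row] in pixels, amid what is visible of it).
- models.masks_of(camera, target): "mask" (420x560 bool, what is visible of it) and "point" ([column, row] in pixels, amid what is visible of it).
The state is a dict: "time": time; "qpos": joint angles; "qd": joint speeds; "tau": joint torques, N m; "tcp_pos": TCP position; "eef_rot": TCP orientation; "contact_force": force on the tool from outside, world axes, zero at the start; "wrist_torque": the same for the moment, N m; "width": finger opening in m.
Only numpy, scipy, OpenCV 4.12 (cv2) and the standard library are available. Lean on these libraries where they do the work, as an engineer would, in place of code of your own. Each camera call takes 0.05 s, during which the arm holds its last target.

### The job

Ease the ham press by one notch: with a fingertip lift the pawl clear of the toothed wheel by pushing its upright thumb tab outward, then push the wheel backward (anticlockwise seen from above) by one tooth with a finger against a peg, and press the pawl fully down into the next gap. The pawl and the wheel stay where they are left; never let the wheel run back two notches. Do not shift, lift or tip the crockery and other things standing about.

Things in the scene. Friction and masses are not known exactly. Their poses are not given: they have to be found in the camera images.
- press: ham press, fixed to the table: steel base 260 x 170 mm, mould, two columns, and a grey crosshead bar 235 mm long, its top 140 mm above the table. A toothed wheel lies flat on the crosshead; the pawl stands at one end of the crosshead. Origin: on the table under the wheel's axis. +x points level from the wheel's axis to the pawl, z up.
- press_axis (a point): on the wheel's vertical axis, at the top of its disc (158 mm above the table); a hub 22 mm across stands 20 mm above it. Wheel 168 mm across; 8 teeth stand 12 mm above the disc, radius 61 to 83 mm, each with a steep face on its anticlockwise side, a flat top 10 mm long and a ramp on its clockwise side. Gaps between teeth 28 mm long, pawl nose 12 mm.
- wheel (a joint): turn of the wheel, rad; grows BACKWARD = anticlockwise from above. One notch = 0.785. At about 0 a steep face bears on the nose and stops it going backward while the pawl is down; it starts at -0.12 to -0.02. The pawl fits fully into the next gap when this reads 0.58 to 0.74 (middle 0.66). Stiff: about 3 N at a peg moves it, and it stays where it is left.
- pawl (a joint): lift of the pawl, rad: 0 = fully down, nose in a gap, 1 mm above the disc; grows as the nose rises and the tab tips outward; stop at 1.0. The nose clears the teeth at about 0.3 and is well clear from 0.4. Stiff hinge: it stays where it is left; about 3 N at tab or nose moves it.
- pawl_pivot (a point): centre of the pawl's level hinge pin, 118 mm from the wheel's axis along the press's +x, 180 mm above the table; the pin is parallel to the press's y. Two bracket cheeks, 31 mm over their outsides, hold it and end 9 mm above it.
- pawl_tab (a point): middle of the top edge of the pawl's upright thumb tab: 54 mm from the pivot, straight above it when the pawl is down; steel plate 30 mm wide, 5 mm thick, standing free from 10 mm to 54 mm above the pivot. Pushing it outward, away from the wheel, lifts the nose.
- pawl_nose (a point): top of the pawl's bar above the nose, 46 mm from the pivot towards the wheel's axis, 4 mm above the pivot when down. The bar is 14 mm wide, 8 mm thick and 57 mm long from the pivot; pressing it down here lowers the pawl.
- peg0 (a point): centre of the top of one of the wheel's four upright steel pegs, 12 mm across, 44 mm tall above the disc, 50 mm from the wheel's axis, a quarter turn apart; they turn with the wheel
- peg1 (a point): centre of the top of one of the wheel's four upright steel pegs, 12 mm across, 44 mm tall above the disc, 50 mm from the wheel's axis, a quarter turn apart; they turn with the wheel
- peg2 (a point): centre of the top of one of the wheel's four upright steel pegs, 12 mm across, 44 mm tall above the disc, 50 mm from the wheel's axis, a quarter turn apart; they turn with the wheel
- peg3 (a point): centre of the top of one of the wheel's four upright steel pegs, 12 mm across, 44 mm tall above the disc, 50 mm from the wheel's axis, a quarter turn apart; they turn with the wheel
- black_cup: bystander, to be left alone: black plastic cup, 72 mm across, 75 mm high, beside the press; origin under its centre
- ramekin: bystander, to be left alone: white ceramic bowl, 80 mm across, 45 mm high, beside the press; origin under its centre
- spice_jar: bystander, to be left alone: amber jar with steel cap, 52 mm across, 85 mm high, beside the press; origin under its centre
- plate_stack: bystander, to be left alone: stack of white plates, 164 mm across, 61 mm high, farther out; origin under its centre
- board_stack: bystander, to be left alone: stack of three oblong wooden boards, 260 x 90 x 54 mm, farther out; origin under its centre
- copper_bowl: bystander, to be left alone: copper bowl, 160 mm across, 60 mm high, farther out; origin under its centre
- steel_pot: bystander, to be left alone: steel pot, 140 mm across, 90 mm high, farther out; origin under its centre

How it is judged:
By the outcome, as a careful person would: the job done as asked, in the order asked, and still so for the second after the job is handed in, with the robot touching nothing.
It also fails if it takes over 58 s, if anything falls off the work surface, if the arm or the gripper's body presses on something with over 40 N, if the wrist force passes 120 N, or if a joint passes its speed limit or range.

## Working session

There is one attempt and no reset: what is moved stays moved. The work goes in short steps, each a Python script; the robot and the scene stay as the last script left them, time stands still between calls to the robot, and variables do not carry over. Pictures are saved under pics/ and viewed, and the job is handed in when it is done.

```bash
ls; mkdir -p pics; python3 - <<'E'
from station import ctrl,get_state,vision,models
import cv2,numpy as np
s=get_state();print(s['time'],s['tcp_pos'],s['eef_rot'],s['width'],ctrl.pinch_z)
for c in ['scene','top']:
    im,d=vision.grab_frame(c);cv2.imwrite(f'pics/{c}0.png',im);np.save(f'pics/{c}0.npy',d)
    for n in ['press_axis','pawl_pivot','pawl_tab','pawl_nose','peg0']:
        r=models.recognise(c,n);print(c,n,[(np.round(x['point']),round(x['p'],2)) for x in r][:5])
print(vision.camera_info('top'));print(get_state()['time'])
E
```

```text
pics
0.0 [0.22984363 0.58063319 0.23041343] [-1.48591933e-04  1.87284035e-01  9.82305364e-01 -9.17076156e-04] 0.08537592013532234 -0.0187
scene press_axis []
scene pawl_pivot [(array([260., 238.]), 0.62)]
scene pawl_tab [(array([241., 241.]), 0.68)]
scene pawl_nose [(array([244., 242.]), 0.42)]
scene peg0 [(array([244., 240.]), 0.69), (array([264., 225.]), 0.65)]
top press_axis [(array([300., 212.]), 0.79)]
top pawl_pivot [(array([302., 214.]), 0.93)]
top pawl_tab [(array([334., 198.]), 0.69)]
top pawl_nose [(array([308., 209.]), 0.57)]
top peg0 [(array([304., 210.]), 0.93), (array([302., 214.]), 0.47), (array([334., 197.]), 0.44)]
{'mtx': array([[404.2053175 ,   0.        , 279.10135216],
       [  0.        , 404.2053175 , 214.59877619],
       [  0.        ,   0.        ,   1.        ]]), 'R': array([[-6.97705371e-04, -9.99658240e-01, -2.61326839e-02],
       [-9.91508174e-01,  4.08990597e-03, -1.29980053e-01],
       [ 1.30042511e-01,  2.58200819e-02, -9.91172169e-01]]), 't': array([0.02330368, 0.56287323, 1.43749269])}
0.6
```

View pics/top0.png

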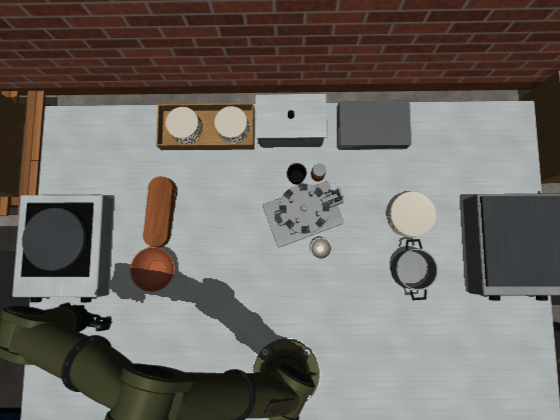

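View pics/scene0.png

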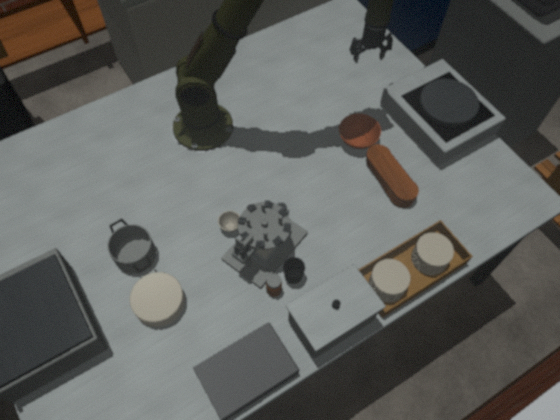

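```bash
python3 - <<'E'
import cv2
im=cv2.imread('pics/top0.png');cv2.imwrite('pics/top0c.png',cv2.resize(im[150:270,230:390],None,fx=5,fy=5,interpolation=cv2.INTER_CUBIC))
im=cv2.imread('pics/scene0.png');cv2.imwrite('pics/scene0c.png',cv2.resize(im[180:300,180:340],None,fx=5,fy=5,interpolation=cv2.INTER_CUBIC))
from station import vision
print(vision.camera_info('scene'),vision.camera_info('wrist'))
E
```

```text
{'mtx': array([[525.07306365,   0.        , 278.6854487 ],
       [  0.        , 525.07306365, 210.75855241],
       [  0.        ,   0.        ,   1.        ]]), 'R': array([[ 0.52951743,  0.84825509,  0.00863719],
       [ 0.73988184, -0.45683779, -0.4938361 ],
       [-0.41495319,  0.26788532, -0.86951211]]), 't': array([-0.29213191, -0.3328806 ,  2.04184817])} {'mtx': array([[368.15824215,   0.        , 283.4295627 ],
       [  0.        , 368.15824215, 207.47900554],
       [  0.        ,   0.        ,   1.        ]]), 'hand_eye': array([[-7.93737328e-05, -9.57381089e-01, -2.88827708e-01,
         7.50059682e-02],
       [ 9.99999705e-01, -2.96470192e-04,  7.07900385e-04,
        -2.83821702e-04],
       [-7.63359247e-04, -2.88827566e-01,  9.57380830e-01,
        -1.41393112e-01],
       [ 0.00000000e+00,  0.00000000e+00,  0.00000000e+00,
         1.00000000e+00]])}
```

View pics/top0c.png

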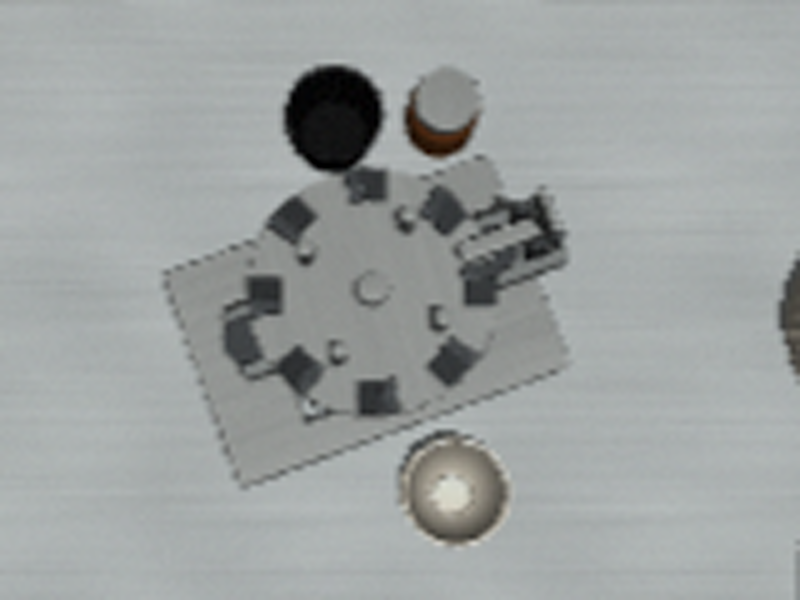

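View pics/scene0c.png

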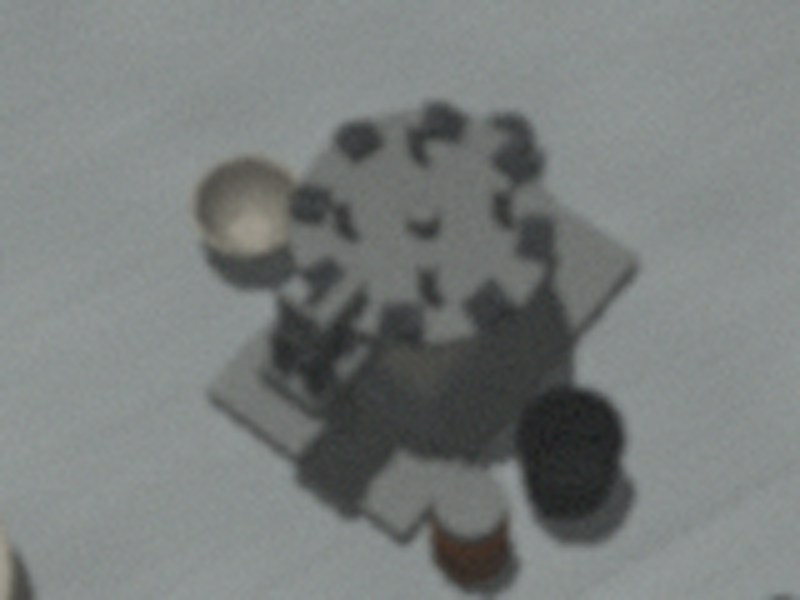

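The top view shows the press with its hub at pixel (304, 208) and the pawl at (336, 195), pointing up and to the right. The cup and jar sit just behind it at (297, 173) and (318, 171), and the ramekin is in front at (321, 247). I'll compute the positions, then take a closer look with the wrist camera.

```bash
cat > h.py <<'E'
from station import ctrl,get_state,vision,models
import cv2,numpy as np
from scipy.spatial.transform import Rotation as Ro
def ray(cam,px,z,T=None):
    i=vision.camera_info(cam);v=np.linalg.inv(i['mtx'])@np.array([px[0],px[1],1.])
    if cam=='wrist':
        M=T@i['hand_eye'];d=M[:3,:3]@v;o=M[:3,3]
    else:
        d=i['R'].T@v;o=-i['R'].T@i['t']
    return o+d*(z-o[2])/d[2]
def proj(cam,X,T=None):
    i=vision.camera_info(cam)
    if cam=='wrist':
        M=np.linalg.inv(T@i['hand_eye']);c=M[:3,:3]@X+M[:3,3]
    else: c=i['R']@X+i['t']
    c=i['mtx']@c;return c[:2]/c[2]
def pose():
    s=get_state();T=np.eye(4);q=np.array(s['eef_rot']);T[:3,:3]=Ro.from_quat(q[[1,2,3,0]]).as_matrix();T[:3,3]=s['tcp_pos'];return T
def quat(xang):
    # tool down, tool x along world angle xang
    x=np.array([np.cos(xang),np.sin(xang),0]);z=np.array([0,0,-1.]);R=np.c_[x,np.cross(z,x),z]
    return Ro.from_matrix(R).as_quat()[[3,0,1,2]]
E
python3 - <<'E'
from h import *
a=ray('top',(304.2,207.6),.178);print(a)
p=ray('top',(230+533/5,150+228/5),.189);print(p,np.arctan2(*(p-a)[[1,0]]))
for c in [(405,213),(305,250),(338,348),(438,316)]:
    q=ray('top',(230+c[0]/5,150+c[1]/5),.202);print(q,np.linalg.norm((q-a)[:2]))
# base corners z~?
print(get_state()['tcp_pos'],Ro.from_matrix(pose()[:3,:3]).as_euler('xyz'))
for ang in np.arange(-3.1,3.1,.4):
    for pos in ([a[0],a[1],.4],[p[0],p[1],.21]):
        j=ctrl.ik(pos,quat(ang)); print(round(ang,2), None if j is None else np.round(j,2))
E
```

```text
[ 0.56737472 -0.0645481   0.178     ]
[ 0.60499923 -0.17051796  0.189     ] -1.229630462510054
[ 0.6130265  -0.08618992  0.202     ] 0.05052181327294709
[ 0.58896613 -0.02105371  0.202     ] 0.048558736194205046
[ 0.52476175 -0.04205354  0.202     ] 0.04818578945188414
[ 0.54532913 -0.1067287   0.202     ] 0.04759424108280806
[0.22997525 0.58112272 0.23125704] [-3.14153005e+00  8.35224565e-06  2.76484337e+00]
-3.1 [-0.05  0.34  0.19  1.32 -0.06  1.49  1.74]
-3.1 [ 0.15  0.53  0.15  1.53 -0.08  1.09  1.92]
-2.7 [ 0.    0.34  0.1   1.32 -0.03  1.49  2.12]
-2.7 [ 0.23  0.52  0.01  1.52 -0.01  1.09  2.25]
-2.3 [ 0.09  0.33 -0.03  1.32  0.01  1.49  2.47]
-2.3 [ 0.31  0.52 -0.12  1.52  0.07  1.1   2.59]
-1.9 [ 0.14  0.34 -0.11  1.32  0.04  1.49  2.85]
-1.9 [-0.34  0.78  1.15  1.53 -0.72  1.31 -2.57]
-1.5 [-0.55  0.52  1.15  1.32 -0.47  1.59 -2.53]
-1.5 [-0.34  0.78  1.15  1.53 -0.72  1.31 -2.17]
-1.1 [-0.55  0.52  1.15  1.32 -0.47  1.59 -2.13]
-1.1 [-0.34  0.78  1.15  1.53 -0.72  1.31 -1.77]
-0.7 [-0.55  0.52  1.15  1.32 -0.47  1.59 -1.73]
-0.7 [-0.27  0.69  0.95  1.53 -0.59  1.22 -1.5 ]
-
[... 164 characters left out ...]
.62  1.53 -0.37  1.14 -0.9 ]
0.5 [-0.32  0.38  0.64  1.32 -0.23  1.51 -0.78]
0.5 [-0.09  0.58  0.56  1.53 -0.33  1.13 -0.54]
0.9 [-0.3   0.38  0.6   1.32 -0.21  1.5  -0.39]
0.9 [-0.05  0.57  0.49  1.53 -0.28  1.12 -0.17]
1.3 [-0.28  0.37  0.56  1.32 -0.2   1.5  -0.01]
1.3 [-0.02  0.56  0.43  1.53 -0.25  1.11  0.19]
1.7 [-0.25  0.37  0.51  1.32 -0.18  1.5   0.37]
1.7 [ 0.01  0.55  0.38  1.53 -0.22  1.11  0.56]
2.1 [-0.19  0.35  0.4   1.32 -0.14  1.49  0.73]
2.1 [ 0.04  0.54  0.32  1.53 -0.18  1.1   0.93]
2.5 [-0.14  0.35  0.32  1.32 -0.11  1.49  1.11]
2.5 [ 0.08  0.54  0.26  1.53 -0.15  1.1   1.3 ]
2.9 [-0.09  0.34  0.25  1.32 -0.09  1.49  1.48]
2.9 [ 0.11  0.53  0.21  1.53 -0.12  1.1   1.68]
```

```bash
python3 - <<'E'
from h import *
ctrl.close_gripper()
ctrl.movel([.23,.581,.37],max_speed=.3)
ctrl.movep([.575,-.09,.37],quat(1.91))
ctrl.pause(.3)
T=pose();im,d=vision.grab_frame('wrist');np.save('pics/T1.npy',T);np.save('pics/d1.npy',d);cv2.imwrite('pics/w1.png',im)
for n in ['press_axis','pawl_pivot','pawl_tab','pawl_nose','peg0']:
    r=models.recognise('wrist',n);print(n,[(np.round(x['point'],1),round(x['p'],2)) for x in r][:5])
s=get_state();print(s['time'],s['tcp_pos'],s['width'],s['contact_force'])
cv2.imwrite('pics/w1c.png',cv2.resize(im,(800,600),interpolation=cv2.INTER_CUBIC))
E
```

```text
press_axis []
pawl_pivot [(array([285., 131.]), 0.96), (array([286.4, 233.6]), 0.48)]
pawl_tab [(array([285.4, 232.7]), 0.89)]
pawl_nose [(array([287.8, 234.4]), 0.61)]
peg0 [(array([287.3, 144.1]), 0.97)]
5.2417 [ 0.57499278 -0.0900079   0.3700147 ] 0.0002087483652919618 [-0.21525906  0.09363657  0.28340928]
```

View pics/w1c.png

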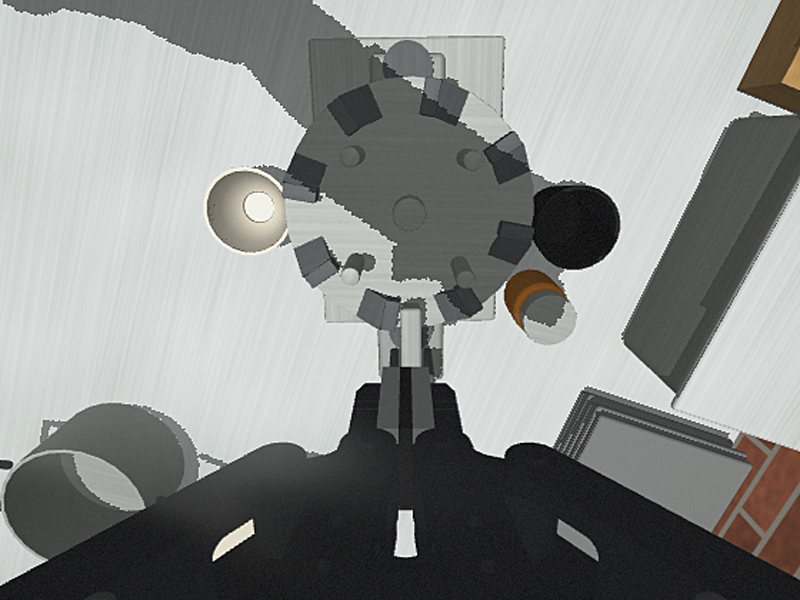

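The hub is at about (409, 213) in this picture, with pegs at (352, 156), (470, 160), (350, 275) and (463, 278). The pawl bar is at (411, 335), and my own gripper hides the tab. I'll shift outward to see the pawl.

```bash
python3 - <<'E'
from h import *
u=np.array([np.cos(-1.23),np.sin(-1.23),0])
ctrl.movel(np.array([.575,-.09,.37])+u*.085,max_speed=.3)
ctrl.pause(.2)
T=pose();im,d=vision.grab_frame('wrist');np.save('pics/T2.npy',T);np.save('pics/d2.npy',d);cv2.imwrite('pics/w2.png',im)
for n in ['press_axis','pawl_pivot','pawl_tab','pawl_nose','peg0']:
    r=models.recognise('wrist',n);print(n,[(np.round(x['point'],1),round(x['p'],2)) for x in r][:5])
s=get_state();print(s['time'],s['tcp_pos'])
cv2.imwrite('pics/w2c.png',cv2.resize(im[:300,130:430],(800,800),interpolation=cv2.INTER_CUBIC)[:600])
im=cv2.imread('pics/w1.png');cv2.imwrite('pics/w1d.png',cv2.resize(im[40:240,180:400],(770,700),interpolation=cv2.INTER_CUBIC)[:600])
E
```

```text
press_axis [(array([286.3,  77.9]), 0.98)]
pawl_pivot [(array([285.5,  77.2]), 0.92)]
pawl_tab [(array([284.6, 177.1]), 0.78)]
pawl_nose [(array([286.9, 178.4]), 0.7)]
peg0 [(array([286.9,  65.8]), 0.96)]
6.175 [ 0.60341879 -0.169613    0.37020364]
```

View pics/w2c.png

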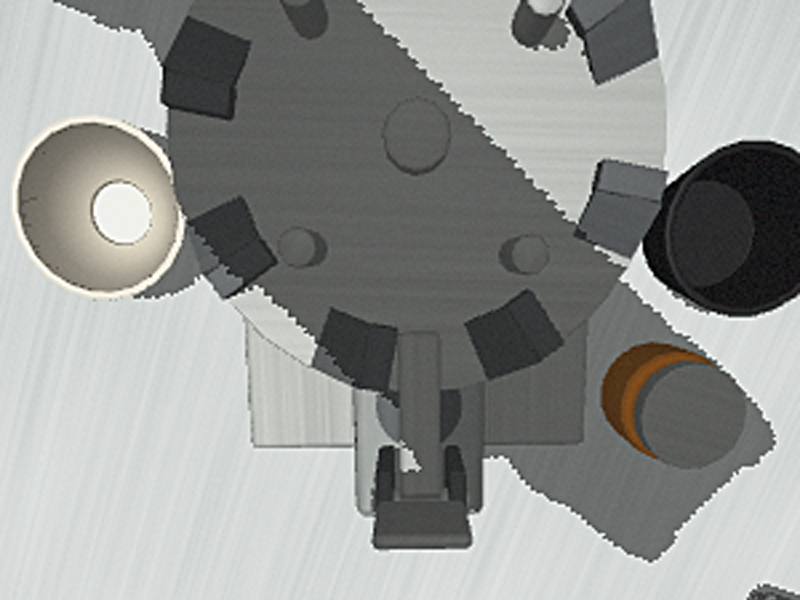

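View pics/w1d.png

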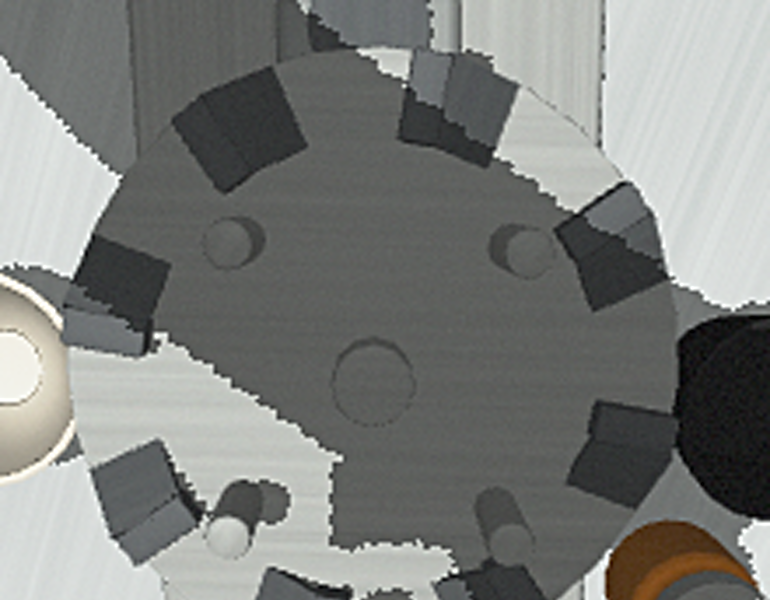

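```bash
python3 - <<'E'
from h import *
T1=np.load('pics/T1.npy');T2=np.load('pics/T2.npy')
f1=lambda c:(180+(c[0]+.5)/3.5-.5,40+(c[1]+.5)/3.5-.5)
f2=lambda c:(130+(c[0]+.5)*.375-.5,(c[1]+.5)*.375-.5)
h1=ray('wrist',f1((373,385)),.178,T1);h2=ray('wrist',f2((417,140)),.178,T2)
P=[ray('wrist',f1(c),.202,T1) for c in [(230,243),(528,250),(229,537),(511,542)]]
Q=[ray('wrist',f2(c),.202,T2) for c in [(302,247),(529,254)]]
m=np.mean(P,0)
print('hub',h1,h2,'pegmean',m)
tab=ray('wrist',f2((421,544)),.234,T2);nose=ray('wrist',f2((419,333)),.184,T2)
print('tab',tab,'bar end',nose)
for q in (tab,nose):
    v=(q-m)[:2];print(np.linalg.norm(v),np.arctan2(v[1],v[0]))
th=np.arctan2(*(tab-m)[[1,0]])
for q in P+Q:
    v=(q-m)[:2];print(q,np.linalg.norm(v),'ang rel',np.degrees(np.arctan2(v[1],v[0])-th))
E
```

```text
hub [ 0.56689265 -0.06239502  0.178     ] [ 0.56778557 -0.06461458  0.178     ] pegmean [ 0.56697921 -0.06211054  0.202     ]
tab [ 0.60760378 -0.17382012  0.234     ] bar end [ 0.58820928 -0.11999203  0.184     ]
0.11886708852595482 -1.222002378171749
0.061652108045762634 -1.2192471754977463
[ 0.52331811 -0.03943287  0.202     ] 0.0491992750880915 ang rel 222.56811466137168
[ 0.58910321 -0.01785741  0.202     ] 0.049475363271093656 ang rel 133.45319144035938
[ 0.54456564 -0.10662195  0.202     ] 0.04983606761822038 ang rel -46.71180814022611
[ 0.61092989 -0.08452995  0.202     ] 0.04933853936414064 ang rel 42.9892811202404
[ 0.54590284 -0.10678609  0.202     ] 0.04939755310374261 ang rel -45.24073594252008
[ 0.611043  -0.0858118  0.202    ] 0.05003366191392179 ang rel 41.74042914969003
```

```bash
cat >> h.py <<'E'
A=np.array([.5671,-.0628]);TH=-1.221
def W(r,a,z): # press polar (angle rel to pawl)
    return np.array([A[0]+r*np.cos(TH+a),A[1]+r*np.sin(TH+a),z])
def F():
    s=get_state();print(round(s['time'],2),np.round(s['tcp_pos'],4),'F',np.round(s['contact_force'],2))
E
python3 - <<'E'
from h import *
ctrl.movep(W(.080,0,.29),quat(TH+np.pi))
ctrl.movel(W(.080,0,.214),max_speed=.1)
F()
for r in (.095,.105,.115,.127):
    ctrl.movel(W(r,0,.214),max_speed=.06);F()
ctrl.movel(W(.085,0,.214),max_speed=.1);F()
ctrl.movel(W(.085,0,.37),max_speed=.3)
ctrl.movep(W(.111,0,.37),quat(TH+np.pi))
ctrl.pause(.2)
T=pose();im,d=vision.grab_frame('wrist');np.save('pics/T3.npy',T);cv2.imwrite('pics/w3.png',im)
cv2.imwrite('pics/w3c.png',cv2.resize(im[:300,130:430],(800,800),interpolation=cv2.INTER_CUBIC)[:600]);F()
E
```

```text
7.53 [ 0.595  -0.1383  0.2149] F [ 0.26  0.22 -0.19]
7.92 [ 0.5997 -0.1528  0.2141] F [ 0.43  0.32 -0.16]
8.24 [ 0.6031 -0.162   0.2139] F [-0.97 -0.58 -0.84]
8.56 [ 0.6066 -0.1713  0.2138] F [0.04 0.45 0.04]
8.91 [ 0.6108 -0.183   0.2141] F [-0.23 -0.2   0.18]
9.47 [ 0.5964 -0.1424  0.2144] F [-0.14 -0.08  0.67]
10.64 [ 0.6051 -0.1663  0.3696] F [ 0.15  0.04 -1.17]
```

View pics/w3c.png

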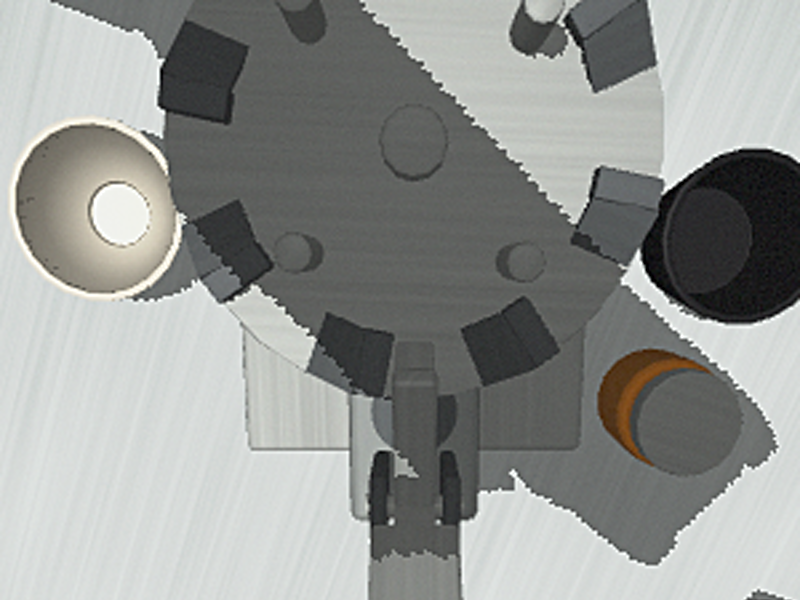

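The pawl is lifted: the bar's end face shows at (416, 355) and the tab leans outward. I'll estimate the lift and the exact peg angle, then plan the push.

```bash
python3 - <<'E'
from h import *
T=np.load('pics/T3.npy')
g=lambda p:((p+.5)/.375-.5)-np.array([130/.375,0])
for phi in (.4,.5,.6,.7):
    s,c=np.sin(phi),np.cos(phi)
    r=.118-.057*c+.004*s; z=.180+.057*s+.004*c
    r2=.118-.057*c-.004*s; z2=.180+.057*s-.004*c
    print(phi,g(proj('wrist',W(r,0,z),T)),g(proj('wrist',W(r2,0,z2),T)))
print('hub',g(proj('wrist',W(0,0,.178),T)))
for w in (-.08,-.035,0): print(w,[g(proj('wrist',W(.05,w+k*np.pi/4,.202),T)) for k in (-1,1)])
# tooth positions: steep face at wheel w: candidates
f=lambda c:(130+(c[0]+.5)*.375-.5,(c[1]+.5)*.375-.5)
for c in [(389,397),(391,336),(383,395)]:
    q=ray('wrist',f(c),.170,T)[:2]-A;print(c,np.linalg.norm(q),np.arctan2(q[1],q[0])-TH)
for a in np.arange(-np.pi,np.pi,.35): 
    j=ctrl.ik(W(.05,-np.pi*.75,.182),quat(a));print(round(a,2),None if j is None else np.round(j,2))
E
```

```text
0.4 [413.77420918 365.04654116] [413.72520862 352.52983954]
0.5 [413.80428656 376.2391605 ] [413.76093768 361.07959823]
0.6 [413.82960479 389.22093757] [413.79275814 371.52788224]
0.7 [413.84961755 403.86400978] [413.82005493 383.80482079]
hub [413.87649283 139.62232026]
-0.08 [array([287.1346424 , 246.74243002]), array([521.29309488, 266.48279699])]
-0.035 [array([292.30946391, 252.5972746 ]), array([527.03086623, 261.31104989])]
0 [array([296.48801991, 256.97292369]), array([531.35333092, 257.0998487 ])]
(389, 397) 0.0820559334918667 -0.10309829407604454
(391, 336) 0.06144831289226683 -0.12480391973895522
(383, 395) 0.08161306940136301 -0.12919731184287198
-3.14 [-0.06  0.4   0.13  1.84 -0.07  0.9   1.67]
-2.79 [-0.    0.4   0.05  1.84 -0.02  0.9   1.98]
-2.44 [ 0.06  0.4  -0.03  1.84  0.02  0.91  2.29]
-2.09 [ 0.11  0.4  -0.12  1.84  0.06  0.91  2.59]
-1.74 [ 0.78  0.64 -1.22  1.83  0.67  1.16  2.29]
-1.39 [ 0.78  0.64 -1.22  1.83  0.67  1.16  2.64]
-1.04 [-0.64  0.63  1.13  1.85 -0.65  1.08 -1.88]
-0.69 [-0.6   0.58  1.02  1.85 -0.58  1.04 -1.61]
-0.34 [-0.56  0.55  0.94  1.85 -0.52  1.01 -1.32]
0.01 [-0.51  0.52  0.84  1.85 -0.46  0.98 -1.04]
0.36 [-0.46  0.49  0.74  1.85 -0.4   0.96 -0.75]
0.71 [-0.41  0.47  0.66  1.85 -0.35  0.95 -0.45]
1.06 [-0.36  0.45  0.58  1.85 -0.3   0.93 -0.15]
1.41 [-0.31  0.44  0.51  1.85 -0.26  0.92  0.15]
1.76 [-0.27  0.43  0.44  1.85 -0.22  0.92  0.46]
2.11 [-0.22  0.42  0.36  1.84 -0.18  0.91  0.77]
2.46 [-0.17  0.41  0.29  1.84 -0.14  0.91  1.08]
2.81 [-0.12  0.4   0.22  1.84 -0.11  0.91  1.39]
```

Lift reads about 0.6 rad, and wheel about −0.035 from both the pegs and the tooth face. Next I'll push the far peg along a straight chord.

```bash
cat >> h.py <<'E'
w0=-.035;wm=(w0+.66)/2;am=-.75*np.pi+wm
e=np.array([np.cos(TH+am),np.sin(TH+am)]);t=np.array([-e[1],e[0]])
QP=quat(np.arctan2(-t[1],-t[0]))
def PP(tc,z,ec=.0485): return np.r_[A+ec*e+tc*t,z]
def tcp_for(w): return .05*np.sin(w-wm)-.006-.011
E
python3 - <<'E'
from h import *
s0=tcp_for(w0)-.009
ctrl.movep(PP(s0,.3),QP)
ctrl.movel(PP(s0,.178),max_speed=.12);F()
for w in (.0,.2,.4,.58):
    ctrl.movel(PP(tcp_for(w),.178),max_speed=.05);F()
ctrl.movel(PP(tcp_for(.5)-.006,.178),max_speed=.1)
ctrl.movel(PP(tcp_for(.5)-.006,.3),max_speed=.25)
ctrl.movep(W(.04,0,.37),quat(TH+np.pi))
ctrl.pause(.2)
T=pose();im,d=vision.grab_frame('wrist');np.save('pics/T4.npy',T);cv2.imwrite('pics/w4.png',im)
cv2.imwrite('pics/w4c.png',cv2.resize(im[40:240,180:400],(770,700),interpolation=cv2.INTER_CUBIC));F()
E
```

```text
12.58 [ 0.5248 -0.0144  0.1786] F [0.19 0.2  0.25]
12.95 [ 0.523  -0.0254  0.1783] F [0.37 0.28 0.27]
13.29 [ 0.5219 -0.0348  0.178 ] F [-0.56  0.27 -0.66]
13.64 [ 0.5209 -0.0448  0.1781] F [-0.17  0.27 -0.28]
13.97 [ 0.5196 -0.0536  0.1781] F [-0.2   0.38 -0.11]
15.68 [ 0.5802 -0.0992  0.3692] F [-0.51 -0.69  0.33]
```

View pics/w4c.png

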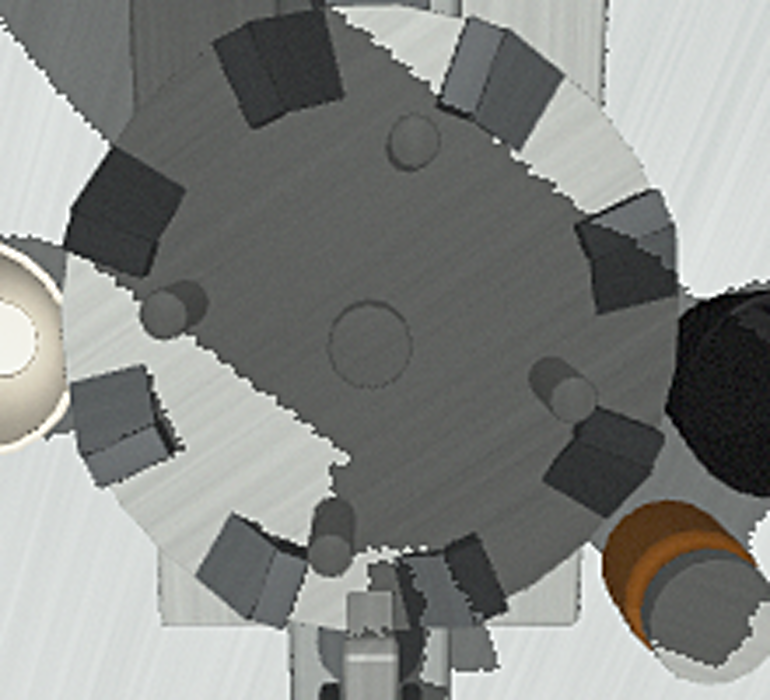

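The wheel has turned. The pegs are now at (413, 140), (165, 314), (570, 398) and (332, 554) in the crop, and a gap is coming under the nose at (370, 610).

```bash
cat >> h.py <<'E'
def meas(cs,T,off=(180,40),sc=3.5):
    P=np.array([ray('wrist',(off[0]+(c[0]+.5)/sc-.5,off[1]+(c[1]+.5)/sc-.5),.202,T)[:2] for c in cs])
    m=P.mean(0);a=np.arctan2(*(P-m).T[::-1])-TH
    w=(a-np.pi/4+np.pi/4)%(np.pi/2)-np.pi/4
    print('mean',m,'w',a, 'wheel', [round(((x-np.pi/4)+.3)%(np.pi/2)-.3,3) for x in a])
E
python3 - <<'E'
from h import *
meas([(230,243),(528,250),(229,537),(511,542)],np.load('pics/T1.npy'))
meas([(413,140),(165,314),(570,398),(332,554)],np.load('pics/T4.npy'))
T=np.load('pics/T4.npy')
for c in [(287,628),(307,556),(399,556)]:
    q=ray('wrist',(180+c[0]/3.5,40+c[1]/3.5),.170,T)[:2]-A;print(np.linalg.norm(q),np.arctan2(q[1],q[0])-TH)
E
```

```text
mean [ 0.56698654 -0.06209664] w [ 3.88354573  2.32819621 -0.81627734  0.74930221] wheel [np.float64(-0.043), np.float64(-0.028), np.float64(-0.031), np.float64(-0.036)]
mean [ 0.56684008 -0.0623113 ] w [ 2.94515275 -1.77260016  1.36802079 -0.1900992 ] wheel [np.float64(0.589), np.float64(0.584), np.float64(0.583), np.float64(0.595)]
0.081588638519099 -0.28082580341366103
0.05999886351596451 -0.2836141487542114
0.058196437369945044 0.14493219108278899
```

Measured wheel is 0.587, against 0.58 commanded, and the tooth face agrees. I'll finish the push to 0.66, then press the pawl down.

```bash
python3 - <<'E'
from h import *
ctrl.movep(PP(tcp_for(.5)-.006,.3),QP)
ctrl.movel(PP(tcp_for(.5)-.006,.178),max_speed=.12);F()
ctrl.movel(PP(tcp_for(.66)-.0005,.178),max_speed=.05);F()
ctrl.movel(PP(tcp_for(.5)-.006,.178),max_speed=.1)
ctrl.movel(PP(tcp_for(.5)-.006,.3),max_speed=.25)
ctrl.movep(W(.04,0,.37),quat(TH+np.pi))
ctrl.pause(.2)
T=pose();im,d=vision.grab_frame('wrist');np.save('pics/T5.npy',T);cv2.imwrite('pics/w5.png',im)
cv2.imwrite('pics/w5c.png',cv2.resize(im[40:240,180:400],(770,700),interpolation=cv2.INTER_CUBIC));F()
E
```

```text
17.43 [ 0.5212 -0.0435  0.1786] F [-0.15 -0.09  0.39]
17.84 [ 0.5189 -0.0571  0.1782] F [ 0.68 -0.23 -0.74]
19.59 [ 0.5802 -0.0991  0.3692] F [ 0.27  0.15 -0.03]
```

View pics/w5c.png

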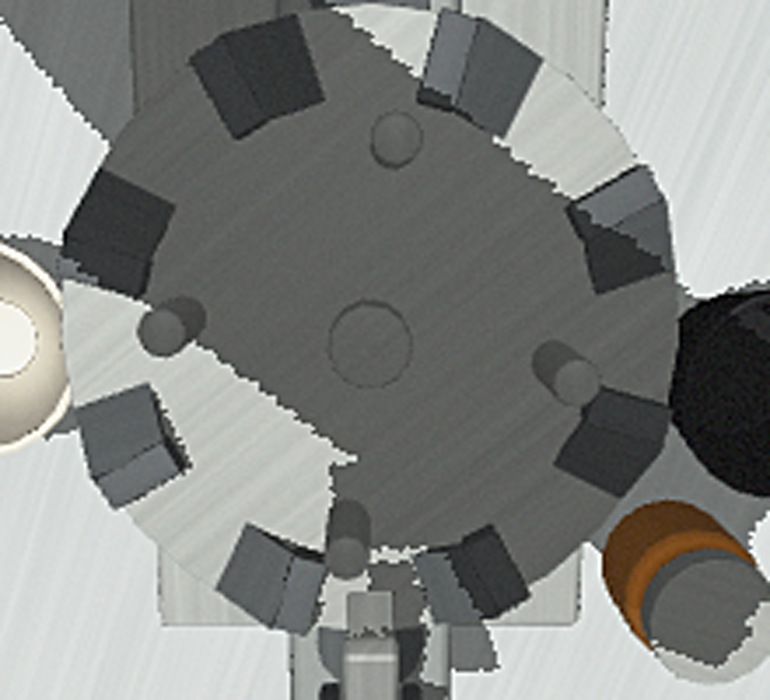

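```bash
python3 - <<'E'
from h import *
meas([(395,139),(161,331),(576,382),(348,557)],np.load('pics/T5.npy'))
ctrl.movep(W(.078,0,.27),quat(TH+np.pi))
for z in (.235,.21,.195,.188,.185,.184,.183,.182,.181):
    ctrl.movel(W(.078,0,z),max_speed=.05);F()
    s=get_state()
    if abs(s['contact_force'][2])>15: break
ctrl.pause(.2);F()
ctrl.movel(W(.078,0,.37),max_speed=.25)
ctrl.movep(W(.111,0,.37),quat(TH+np.pi))
ctrl.pause(.2)
T=pose();im,d=vision.grab_frame('wrist');np.save('pics/T6.npy',T);np.save('pics/d6.npy',d);cv2.imwrite('pics/w6.png',im)
cv2.imwrite('pics/w6c.png',cv2.resize(im[:300,130:430],(800,800),interpolation=cv2.INTER_CUBIC)[:600]);F()
E
```

```text
mean [ 0.56692685 -0.06248368] w [ 3.02812726 -1.69367349  1.452119   -0.10905498] wheel [np.float64(0.672), np.float64(0.663), np.float64(0.667), np.float64(0.676)]
20.95 [ 0.594  -0.1362  0.2352] F [ 0.02 -0.54 -0.02]
21.6 [ 0.5938 -0.1364  0.2099] F [-0.82  0.39  0.12]
22.05 [ 0.5935 -0.1361  0.1945] F [-0.66  0.3   0.23]
22.34 [ 0.5936 -0.1361  0.1876] F [1.17 0.03 0.04]
22.59 [ 0.5937 -0.1361  0.1848] F [-0.3   0.18 -0.06]
22.84 [ 0.5938 -0.1361  0.1841] F [-1.    0.57  1.34]
23.09 [ 0.5939 -0.1361  0.184 ] F [-1.72  0.51  8.64]
23.34 [ 0.5939 -0.1361  0.1838] F [-4.15  1.7  14.33]
23.59 [ 0.594  -0.1361  0.1837] F [-5.77  2.55 20.38]
23.79 [ 0.594  -0.1361  0.1837] F [-6.16  2.44 19.51]
25.21 [ 0.6051 -0.1661  0.3696] F [-0.89  0.64  1.02]
```

View pics/w6c.png

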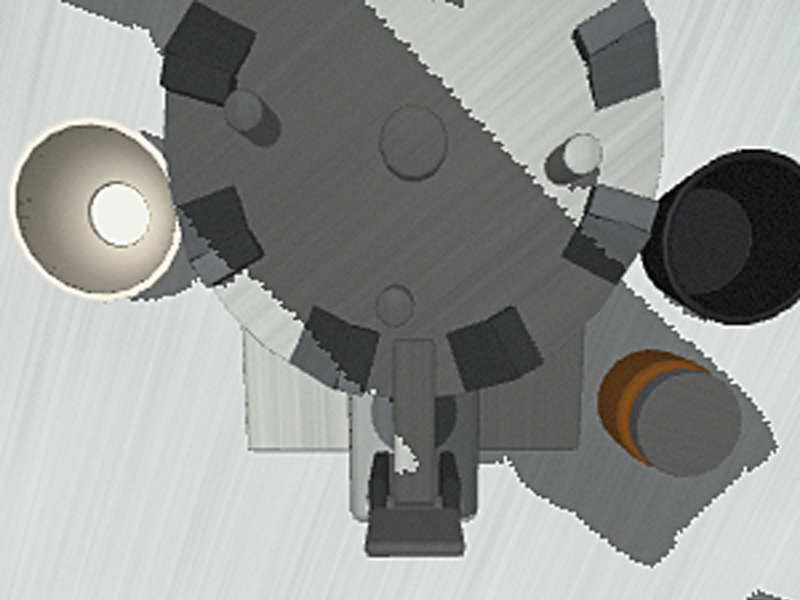

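The pawl sits in the next gap, with its bar at (414, 340–500) and the tab upright at (415, 550), and the bystanders look unmoved. I'll check the nose height by depth and compare with the first picture.

```bash
python3 - <<'E'
from h import *
def zmap(d,px,T):
    i=vision.camera_info('wrist');M=T@i['hand_eye'];u,v=px
    D=np.median(d[v-1:v+2,u-1:u+2]);return (M@np.r_[np.linalg.inv(i['mtx'])@[u,v,1]*D,1])[:3]
for k,dd in ((2,'d2'),(6,'d6')):
    T=np.load(f'pics/T{k}.npy');d=np.load(f'pics/{dd}.npy')
    for r in (.066,.072,.085,.1):
        p=proj('wrist',W(r,0,.184),T);print(k,r,np.round(zmap(d,np.round(p).astype(int),T)[2],4))
T=np.load('pics/T6.npy')
g=lambda p:((p+.5)/.375-.5)-np.array([130/.375,0])
for phi in (0,.05,.1):
    s,c=np.sin(phi),np.cos(phi)
    print(phi,g(proj('wrist',W(.118-.057*c+.004*s,0,.18+.057*s+.004*c),T)),g(proj('wrist',W(.118+.0025+.054*s,0,.18+.054*c),T)))
for w in (.58,.66,.74): print(w,g(proj('wrist',W(.05,w-np.pi/4,.202),T)),g(proj('wrist',W(.05,w+np.pi/4,.202),T)))
# bystanders via top
im,_=vision.grab_frame('top');a=cv2.imread('pics/top0.png');df=np.abs(im.astype(int)-a).max(2)
for n,(c,r) in dict(cup=(297,173),jar=(318,171),ram=(321,247)).items(): print(n,df[r-12:r+13,c-12:c+13].mean())
cv2.imwrite('pics/top6c.png',cv2.resize(im[150:270,230:390],None,fx=5,fy=5,interpolation=cv2.INTER_CUBIC));F()
E
```

```text
2 0.066 0.183
2 0.072 0.1823
2 0.085 0.1829
2 0.1 0.1825
6 0.066 0.1826
6 0.072 0.1827
6 0.085 0.1828
6 0.1 0.1824
0 [413.2952902  340.18674634] [413.2985535 559.5263739]
0.05 [413.3136328  341.73362143] [413.28078809 568.19051123]
0.1 [413.33132156 343.75280909] [413.26215228 576.64232946]
0.58 [380.07035647 304.47609928] [580.4582491  168.63031513]
0.66 [393.01034728 306.71271716] [583.39480515 154.19390944]
0.74 [406.06497625 307.87659964] [585.27248116 139.49392061]
cup 14.7408
jar 68.0512
ram 104.6176
25.26 [ 0.6051 -0.1662  0.3698] F [ 0.02  0.85 -0.25]
```

View pics/top6c.png

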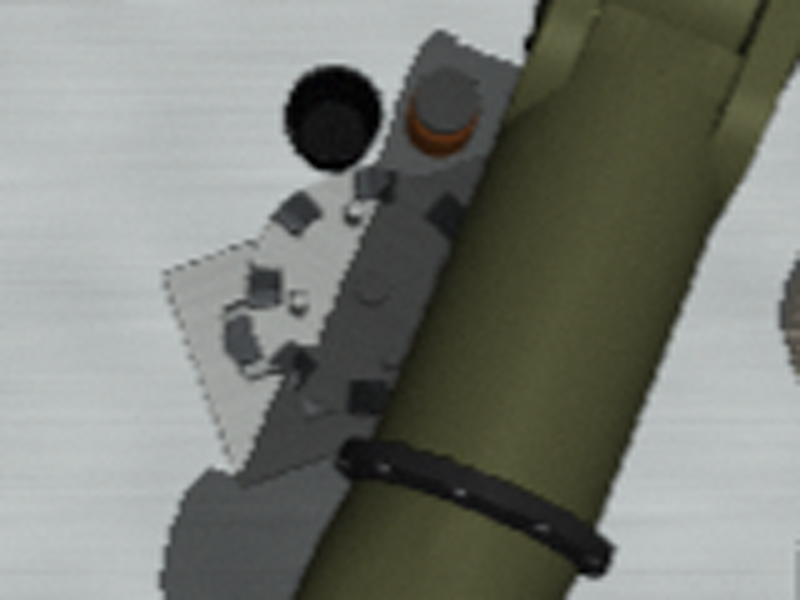

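```bash
python3 - <<'E'
from h import *
ticket.close_job();F()
E
```

```text
Traceback (most recent call last):
NameError: name 'ticket' is not defined
```

```bash
python3 -c "
from station import ticket
ticket.close_job()"
```

```text
the job is handed in; nothing more can be done
```

The ham press is eased by one notch and the job is handed in at about 25 s. I pushed the pawl's tab outward to a lift of about 0.6 rad, and turned the wheel backward from about −0.035 to 0.66 with a finger against a peg. I then pressed the pawl down into the next gap, onto a hard stop at about 20 N.

- **Pawl:** the top of its bar reads the same height as before the job (182–183 mm in both depth readings). The picture matches the pawl fully down.
- **Wheel:** just before pressing, the four pegs read 0.663–0.676 rad, inside the 0.58–0.74 window. In the last wrist picture the pegs still match 0.66.
- **Bystanders:** the cup, jar and ramekin look unmoved in the wrist pictures, and the cup and jar also in the last top view. That last top view could not check the ramekin because the arm covered it. I did not re-check the things farther out, and the arm stayed well above them.
- **Failed check:** the automatic before-and-after comparison of the top view was no use, because the arm and its shadow covered much of the area. I relied on the pictures instead.

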